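Reset a slack cam hold-down clamp for a new stack of steel strips

TASK

The quick-release hold-down clamp on the wooden bundling block was left set for a taller stack, so its lever is shut but the strap hangs clear of the steel strips. Flip the cam lever open, screw the hand nut down, and flip the lever fully shut again so that it grips the stack with proper tension: on the way down the lever should start to bite when it stands about upright, neither closing slack nor having to be forced. Turn the nut only while the lever is open, let go, and leave the hammer, the tin cup and the small tied bundle where they are.

Things in the scene. Friction and masses are not known exactly. Their poses are not given: they have to be found in the camera images.
- clamp: Fixed quick-release hold-down clamp on a dark wooden block 250 x 120 x 40 mm. Origin: foot of the vertical stud's axis, at bench height; x points along the strap to its nose, z up. The steel strap (172 x 40 x 16 mm) lies over a heel block (x = -70 mm) and over the stack (x = +70 mm) and hangs on the stud, held up by a spring against the hand nut. The stud ends 170 mm above the bench
- nest (a point): Point on the block's top face (40 mm above the bench) under the middle of the stack of flat dark steel strips, which is fixed, 36 mm along clamp x by 110 mm along y; some 35 mm of its top shows on each side of the strap. Its top is 39 to 47 mm above this point, different each time and not reported: find it by touch or by the feel of the lever. Four guide pins, 26 mm high, stand near
- lever (a joint): Angle (rad) of the bail-shaped cam lever on the strap's heel. 0 = shut: it points to the nose, rising 22 degrees from the strap, an arm on each side of the nut. It swings up and over in the strap's plane: 1.19 = upright, 2.23 = fully open, leaning back, where it stays. Closing lifts the heel 10 mm and lowers the foot 11 mm from open to upright, 5 mm more each to shut. It goes just over centre and stays shut
- nut (a joint): Angle (rad) of the hand nut, growing as it is screwed down (clockwise from above). Coarse thread: one turn (6.28) lowers the nut 12 mm and the foot 24 mm, as the strap rocks on its heel. Range 0 to 7; starts at 0.5 to 1.2, too high; needs about a quarter to most of a turn. Turns easily (under 0.2 N m) while the lever is open
- bar (a point): Middle of the black round cross-bar (20 mm thick, 68 mm long, along clamp y) that joins the lever's two arms at its end, 155 mm from pivot. It can be pinched from above along the strap, or hooked. Once the foot bears on the stack the bar resists closing, peaking at about 8 to 12 N for proper tension, more when too tight, and easing just before shut; its own weight is felt as 3 to 4 N besides
- pivot (a point): Axis of the lever, at the strap's heel 70 mm behind the stud; it is level, along clamp y. The lever's angles count from the strap, which tips with the nut and the cam
- nut_grip (a point): Centre of the round knurled rim of the hand nut, on the stud's axis: 56 mm diameter, 24 mm high, with 16 mm of room between it and the strap's top face (this point is 36 mm above the strap's middle plane). Clear all round and above while the lever is fully open, but for the 12 mm end of the stud, up to 35 mm above this point
- foot (a point): Lowest point of the round steel foot under the strap's nose, which bears on the middle of the stack; the strap's top face is 30 mm above it
- hammer: Bystander: hammer lying on the bench, handle along its -x, origin at its underside
- tin: Bystander: aluminium cup, 76 mm wide, 85 mm high, origin at the centre of its underside
- bundle: Bystander: small bundle of strips with two green bands, 36 x 110 x 24 mm, origin at the centre of its underside

How it is judged:
By the outcome, as a careful person would: the job done as asked, in the order asked, and still so for the second after the job is handed in, with the robot touching nothing.
It also fails if it takes over 72 s, if anything falls off the work surface, if the arm or the gripper's body presses on something with over 40 N, if the wrist force passes 120 N, or if a joint passes its speed limit or range.

ROBOT

A 7-joint arm with a two-finger parallel gripper is mounted at the origin on the work surface. World frame = base frame: x ahead of the robot, y to its left, z up, the work surface at z = 0. Lengths are in m, angles in rad, forces in N, time in s.
With the tool pointing down it reaches from about 0.4 to 0.875 m from the base axis. Payload 19.3 kg.
Tool frame: the origin (TCP) lies on the centre line of the jaws, within the pads' length; the fingertips stand 14 mm ahead of it and the grasp point (between the pads) lies 5 mm behind it; y points along the fingers, x is the direction in which the jaws open and shut, and the axes are right-handed (so a half turn about y gives the same grasp; the last joint's range is limited). The gripper opens to 85 mm and grips with 20 to 120 N. Pads are 22 mm wide; open, the fingers measure 114 mm over their backs; the gripper's body (76 mm by 85 mm) begins 54 mm behind the grasp point. The pads swing forward as they close: fully open they stand 13 mm farther back than shut.
Start: joints at [-1.184, 0.521, -0.036, 1.599, 0.021, 1.021, -0.113], TCP at [0.276, 0.561, 0.245] pointing down, gripper open.
Joint ranges: [-2.91, 2.91], [-0.3, 2.13], [-1.5, 1.42], [0.17, 2.43], [-1.26, 4.41], [0.16, 1.93], [-2.52, 2.52]. Speed limits (rad/s): [1.89, 1.89, 2.39, 2.39, 3.01, 3.01, 3.01].

INTERFACE

Orientations are given as [roll, pitch, yaw] about the fixed x, y, z axes, in that order (R = Rz(yaw) Ry(pitch) Rx(roll)).
In Python, from workcell import monitor, grab_frame, workorder gives the robot as it stands.
- The arm moves only by the tool drive_tool, never from a script. Its argument "steps" is one flat list of numbers, 5 for each row, row after row: the finger opening in mm, from 0 to 85.4, then the shift along the world's x, y, z in mm, then the turn about the world's z in degrees. In form: [fingers, tx, ty, tz, twist, fingers, tx, ty, tz, twist, ...]. A call has exactly 5 rows; each row shifts and turns the commanded pose from where the row before left it; what a row does not reach is not made up. A row lasts 1/12 s, in which the tool goes at most 41.7 mm and 7.16 degrees, less where a joint would pass 70% of its speed; a pose out of reach is approached as far as the arm can. A call is refused whole if a number of a shift passes 41.7 or a number of a turn 7.16, either way. A call with a gripper value outside its range is refused whole. The fingers move at their own pace and stop on an object; "grip_force" is the grip in N (left out, the last holds). Time passes only in rows, so rows that do not move let the fingers close, or fill a call up. It gives the time, the measured TCP pose, the force and the opening at its end, in the units of the state.
- monitor.observe(): the state, without advancing time (a new reading comes with each control period).
- grab_frame(name): name is "scene" or "side" or "wrist"; returns a dict with "frame" (480x640x3 uint8, red, green, blue), "vertical_fov" (degrees; the focal length in pixels is half the picture's height over the tangent of half this angle, whatever the lens; pixels are square), "cx", "cy" (the principal point, pixels), "xyz" and "orientation" of the camera in the world. Camera axes: x right, y down, z forward; pixel columns grow to the right and rows downward; lengths in m; the calibration is good to about 2 mm. A picture is of the moment at which its call begins. There is no depth.
- workorder.job_done(): hands the job in, once; it reports no verdict.
The state is a dict: "clock": time; "qpos": joint angles; "qd": joint speeds; "joint_efforts": joint torques, N m; "position": TCP position; "tool_rot": TCP orientation; "force": force on the tool from outside, world axes, zero at the start; "moment": the same for the moment, N m; "grip_width": finger opening in m.
Only numpy, scipy, OpenCV 4.12 (cv2) and the standard library are available. Lean on these libraries where they do the work, as an engineer would, in place of code of your own. Each camera call takes 0.05 s, during which the arm holds its last target. There are 200 camera calls.

## Working session

There is one attempt and no reset: what is moved stays moved. The work goes in short steps, Python scripts to look and compute and a tool call to move; the robot and the scene stay as the last step left them, time stands still between calls to the robot, and variables do not carry over. Pictures are saved under pics/ and viewed, about 8 in all and at most 12, crops included, and the job is handed in when it is done.

Besides the shell and the picture viewer there is one more tool, called after ">>>" as name(argument=value, ...) on one line, values as JSON. drive_tool: Moves the arm, as the interface text tells. Its arguments: {"type":"object","properties":{"steps":{"type":"array"},"grip_force":{"type":"number"}},"required":["steps"]}

```bash
mkdir -p pics; ls
python3 - <<'E'
from workcell import monitor, grab_frame
import cv2,json,numpy as np
s=monitor.observe(); print(s)
cal={}
for n in ("scene","side","wrist"):
    f=grab_frame(n); cv2.imwrite(f"pics/a_{n}.png",f.pop("frame")[:,:,::-1]); f={k:(v.tolist() if hasattr(v,'tolist') else v) for k,v in f.items()};print(n,f); cal[n]=f
json.dump(cal,open("cal.json","w"),default=list)
E
```

```text
pics
{'clock': 0.0, 'qpos': array([-1.18420757,  0.5219842 , -0.0362991 ,  1.60000211,  0.02116904,
        1.02111716, -0.11279988]), 'qd': array([-0.00058441, -0.00241666,  0.0011399 , -0.00167969,  0.00032556,
        0.00056452, -0.00162164]), 'joint_efforts': array([ 1.24075217e-03, -9.27124000e+01,  1.98057912e+00, -3.69952655e+01,
        1.79942593e-02,  8.13704770e-03,  3.85661610e-05]), 'position': array([0.27556428, 0.56060953, 0.24474673]), 'tool_rot': array([-1.57086544e+00,  1.12485422e-03,  1.11395684e+00]), 'force': array([ 0.11787932, -0.68312662,  0.28108366]), 'moment': array([ 0.055752  , -0.07097938, -0.02381984]), 'grip_width': 0.08549591027547682}
scene {'vertical_fov': 53.17534767908471, 'cx': 323.5329633823129, 'cy': 240.53950119694693, 'xyz': [1.1719021243893506, 0.354500822814103, 0.9245781360453622], 'orientation': [-2.4502003279752858, 0.008515763395420706, 2.0902952319842125]}
side {'vertical_fov': 50.42713598284614, 'cx': 320.7270424924953, 'cy': 242.18375909355393, 'xyz': [0.06262110350356859, -0.5947614025553574, 0.7408782257747671], 'orientation': [-2.214371044587007, 0.018269004538326472, -0.727989196941607]}
wrist {'vertical_fov': 66.95976640284172, 'cx': 317.7441308686631, 'cy': 233.19213116967646, 'xyz': [0.2021467613698167, 0.5971927641537862, 0.37396444972757686], 'orientation': [2.8148699383765794, 0.0005570753840968834, 1.1142996354993415]}
```

View pics/a_scene.png

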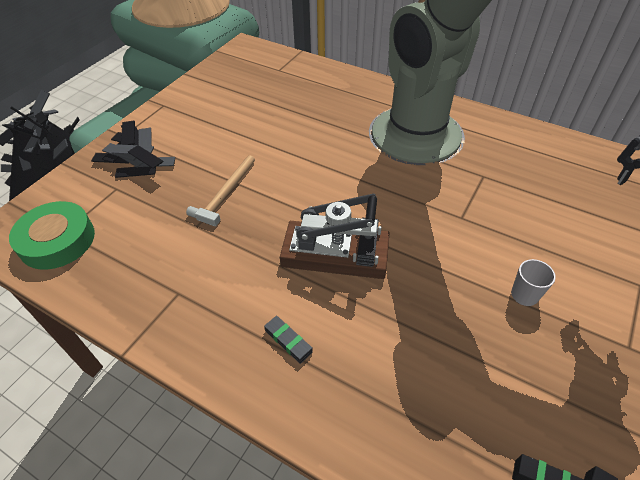

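View pics/a_side.png

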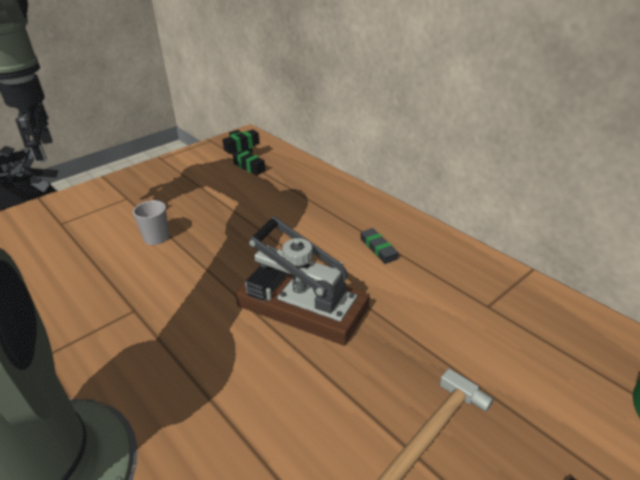

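Scene: clamp at about (335,240), nose to the right (strips at ~(368,250)), heel left at ~(300,240), nut at (338,212), bar at ~(373,205). Side: nut (297,250), strips left (262,283). I'll crop both, enlarged, in one picture.

```bash
cat > h.py <<'E'
import numpy as np,json,cv2
from scipy.spatial.transform import Rotation as R
from scipy.optimize import least_squares
cal=json.load(open('cal.json'))
def cam(c):
    return 240/np.tan(np.radians(c['vertical_fov'])/2), R.from_euler('xyz',c['orientation']).as_matrix(), np.array(c['xyz'])
def proj(c,P):
    f,M,t=cam(c); q=(np.atleast_2d(P)-t)@M
    return np.c_[c['cx']+f*q[:,0]/q[:,2], c['cy']+f*q[:,1]/q[:,2]]
def onz(c,uv,z):
    f,M,t=cam(c); d=M@np.array([(uv[0]-c['cx'])/f,(uv[1]-c['cy'])/f,1]); return t+d*(z-t[2])/d[2]
def tri(obs): # [(c,uv),...]
    return least_squares(lambda P:np.concatenate([proj(c,P)[0]-uv for c,uv in obs]),[.5,0,.1])
E
python3 - <<'E'
import cv2,numpy as np
a=cv2.imread('pics/a_scene.png')[185:285,270:400]; b=cv2.imread('pics/a_side.png')[210:350,230:380]
a=cv2.resize(a,(520,400),interpolation=cv2.INTER_CUBIC)
b=cv2.resize(b,None,fx=4,fy=4,interpolation=cv2.INTER_CUBIC)
cv2.imwrite('pics/b1.png',cv2.resize(a,(780,600)));cv2.imwrite('pics/b2.png',b)
E
```

```text
(no output)
```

View pics/b1.png

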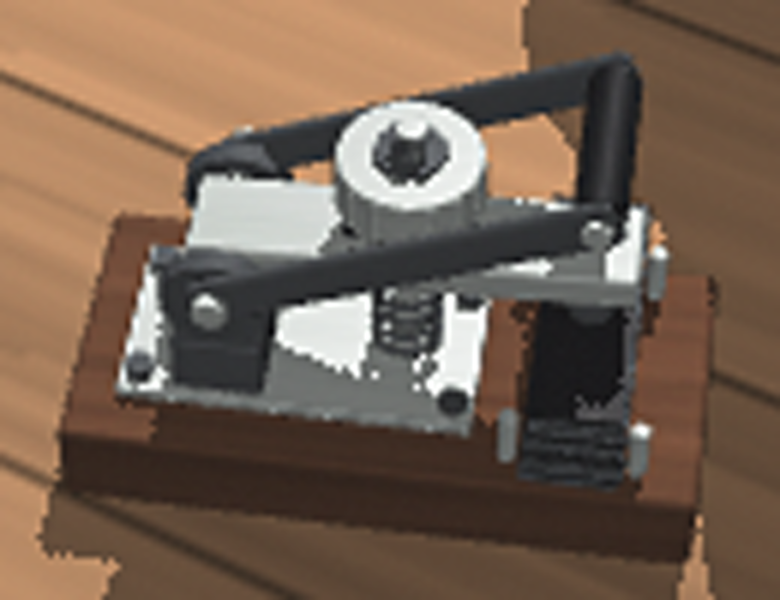

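View pics/b2.png

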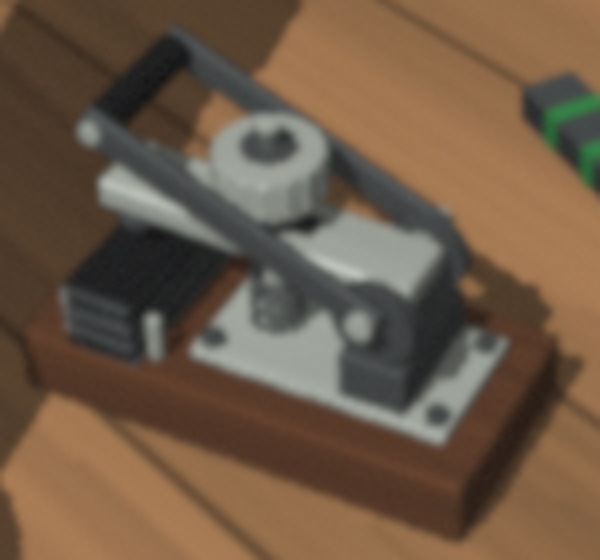

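Run:
```python
from h import *
S,D=cal['scene'],cal['side']
s=lambda u,v:np.array([270+(u+.5)/6-.5,185+(v+.5)/6-.5]); d=lambda u,v:np.array([230+(u+.5)/4-.5,210+(v+.5)/4-.5])
a,b=.125,.06
obs=[(S,s(62,432),(-a,-b,.04)),(S,s(693,503),(a,-b,.04)),(S,s(118,213),(-a,b,.04)),(S,s(717,280),(a,b,.04)),(S,s(62,490),(-a,-b,0)),(S,s(685,562),(a,-b,0)),
(D,d(465,490),(-a,b,.04)),(D,d(557,345),(-a,-b,.04)),(D,d(28,325),(a,b,.04)),(D,d(462,540),(-a,b,0)),(D,d(35,382),(a,b,0))]
def W(p,q):
    c,n=np.cos(p[2]),np.sin(p[2]); q=np.array(q,float); x=q[0]+p[3]
    return np.array([p[0]+c*x-n*q[1],p[1]+n*x+c*q[1],q[2]])
r=least_squares(lambda p:np.concatenate([proj(C,W(p,q))[0]-uv for C,uv,q in obs]),[.5,0,1.6,0],loss='soft_l1')
print(r.x,np.round(r.fun.reshape(-1,2),1).tolist())
for n,o in dict(nuttop=[(S,s(411,155)),(D,d(268,147))],pivY=[(S,s(208,310))],
  barA=[(S,s(597,233)),(D,d(180,38))],barB=[(S,s(612,62)),(D,d(90,128))],).items():
    if len(o)<2: continue
    t=tri(o); p=r.x; v=t.x-[p[0],p[1],0]; c,k=np.cos(p[2]),np.sin(p[2])
    print(n,t.x.round(4),'cost',t.cost.round(2),'clamp',np.round([c*v[0]+k*v[1],-k*v[0]+c*v[1],v[2]],4))
```

```text
[ 0.34501908  0.51316094  1.93313119 -0.53598939] [[-2.1, 0.4], [0.2, 1.6], [-1.0, -0.9], [-0.1, -0.7], [-0.7, 0.9], [-0.1, 1.9], [-1.0, -0.2], [1.5, -3.4], [-2.6, 0.4], [-0.4, 1.9], [-2.0, 0.4]]
nuttop [0.5322 0.0174 0.1548] cost 0.04 clamp [-0.5299  0.0007  0.1548]
barA [0.5451 0.0995 0.1703] cost 0.06 clamp [-0.4577 -0.0405  0.1703]
barB [0.4676 0.0675 0.1715] cost 0.1 clamp [-0.4602  0.0434  0.1715]
```

Clamp found: stud at (0.532, 0.017), clamp x at yaw ≈111°, and bar middle ≈(0.506, 0.084, 0.171). Next is a move to above the bar, with the jaws turning to yaw 111°.

>>> drive_tool(steps=[45, 15.4, -31.8, 0, 3.15, 45, 15.4, -31.8, 0, 3.15, 45, 15.4, -31.8, 0, 3.15, 45, 15.4, -31.8, 0, 3.15, 45, 15.4, -31.8, 0, 3.15], grip_force=40)

```text
clock: 0.57
position: [0.353, 0.4003, 0.2452]
tool_rot: [-1.571, 0.0, 1.392]
force: [0.5, 0.9, 0.2]
grip_width: 0.045
```

>>> drive_tool(steps=[45, 15.4, -31.8, 0, 3.15, 45, 15.4, -31.8, 0, 3.15, 45, 15.4, -31.8, 0, 3.15, 45, 15.4, -31.8, 0, 3.15, 45, 15.4, -31.8, 0, 3.15])

```text
clock: 0.98
position: [0.4301, 0.2412, 0.2453]
tool_rot: [-1.571, 0.0, 1.666]
force: [0.7, 1.2, 0.5]
grip_width: 0.0451
```

>>> drive_tool(steps=[45, 15.4, -31.8, 0, 3.15, 45, 15.4, -31.8, 0, 3.15, 45, 15.4, -31.8, 0, 3.15, 45, 15.4, -31.8, 0, 3.15, 45, 15.4, -31.8, 0, 3.15])

```text
clock: 1.4
position: [0.5071, 0.0821, 0.2453]
tool_rot: [-1.571, 0.0, 1.941]
force: [1.3, 0.1, -0.3]
grip_width: 0.045
```

>>> drive_tool(steps=[42, 0, 0, 0, 0, 42, 0, 0, 0, 0, 42, 0, 0, 0, 0, 42, 0, 0, 0, 0, 42, 0, 0, 0, 0])

```text
clock: 1.82
position: [0.5063, 0.085, 0.2453]
tool_rot: [-1.571, -0.0, 1.94]
force: [-0.2, -0.1, -0.5]
grip_width: 0.0421
```

```bash
cat > look.py <<'E'
import sys; from h import *; from workcell import grab_frame
def shot(n,name,crop=None,k=1):
    f=grab_frame(n); im=f.pop('frame')[:,:,::-1]; f={k_:(v.tolist() if hasattr(v,'tolist') else v) for k_,v in f.items()}
    if crop: u0,v0,u1,v1=crop; im=im[v0:v1,u0:u1]
    cv2.imwrite(f'pics/{name}.png',cv2.resize(im,None,fx=k,fy=k,interpolation=cv2.INTER_CUBIC)); json.dump(f,open(f'pics/{name}.json','w')); return f
E
python3 - <<'E'
from look import *
from workcell import monitor
s=monitor.observe(); print({k:np.round(v,3) for k,v in s.items()})
f=shot('wrist','c1')
print(proj(f,[[.506,.084,.171],[.532,.017,.155],[.557,-.048,.107]]))
E
```

```text
{'clock': np.float64(1.817), 'qpos': array([-0.231,  0.345, -0.065,  1.889,  0.027,  0.908,  1.631]), 'qd': array([-0.001,  0.   ,  0.004, -0.001,  0.002,  0.001,  0.003]), 'joint_efforts': array([ 6.2500e-01, -7.2075e+01,  1.1300e+00, -3.4214e+01,  2.5000e-02,
        3.0000e-03, -2.3000e-02]), 'position': array([0.506, 0.085, 0.245]), 'tool_rot': array([-1.571, -0.   ,  1.94 ]), 'force': array([-0.192, -0.053, -0.526]), 'moment': array([-0.015, -0.004, -0.036]), 'grip_width': np.float64(0.042)}
[[316.69833185 252.55287105]
 [205.27721894 243.40353939]
 [133.03357307 221.51977344]]
```

View pics/c1.png

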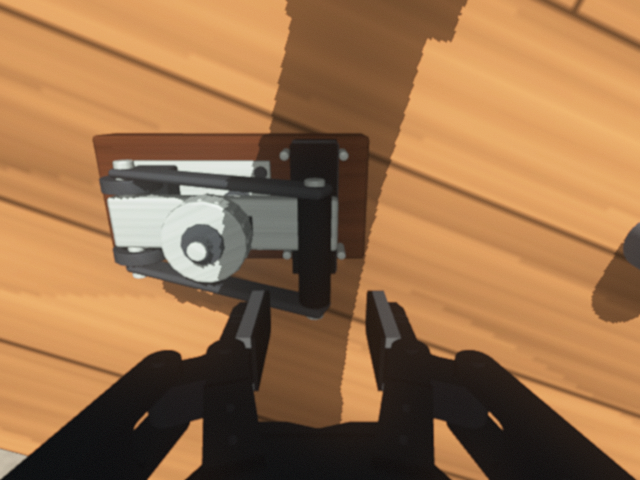

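Wrist view: bar centre ≈(314,248) and nut top ≈(205,238), within a few px of the prediction and between the jaws. Descend and pinch.

>>> drive_tool(steps=[42, 0, 0, -16, 0, 42, 0, 0, -16, 0, 42, 0, 0, -16, 0, 42, 0, 0, -16, 0, 42, 0, 0, -14, 0])

```text
clock: 2.28
position: [0.5064, 0.0846, 0.1664]
tool_rot: [-1.571, -0.0, 1.94]
force: [0.5, 0.3, -0.6]
grip_width: 0.0419
```

>>> drive_tool(steps=[15, 0, 0, 0, 0, 15, 0, 0, 0, 0, 15, 0, 0, 0, 0, 15, 0, 0, 0, 0, 15, 0, 0, 0, 0], grip_force=40)

```text
clock: 2.7
position: [0.5066, 0.083, 0.1678]
tool_rot: [-1.57, 0.001, 1.938]
force: [2.2, -7.0, -11.2]
grip_width: 0.0187
```

Run:
```python
from h import *
s=np.array([.532,.017]);u=np.array([np.cos(1.94),np.sin(1.94)])
# bar path: pivot z .107 shut -> .102 upright -> .092 open
E=np.radians(np.arange(24,151,7)); zp=np.interp(np.degrees(E),[24,90,150],[.107,.102,.092])
P=np.array([[*(s+u*(-.07+.155*np.cos(e))),z+.155*np.sin(e)] for e,z in zip(E,zp)])
print(np.round(P[0],4)); 
for e,p,d in zip(np.degrees(E)[1:],P[1:],np.diff(P,axis=0)): print(e.round(),p.round(3),(d*1e3).round(1))
```

```text
[0.5062 0.0838 0.17  ]
31.0 [0.509 0.076 0.186] [ 3.2 -8.1 16.3]
38.0 [0.513 0.066 0.201] [  3.9 -10.   15.1]
45.0 [0.518 0.054 0.215] [  4.5 -11.7  13.6]
52.0 [0.523 0.041 0.227] [  5.1 -13.2  12. ]
59.0 [0.528 0.026 0.237] [  5.6 -14.5  10.2]
66.0 [0.535 0.011 0.245] [  6.1 -15.7   8.2]
73.0 [ 0.541 -0.006  0.252] [  6.4 -16.5   6.1]
80.0 [ 0.548 -0.023  0.255] [  6.6 -17.2   3.9]
87.0 [ 0.554 -0.041  0.257] [  6.8 -17.5   1.6]
94.0 [ 0.561 -0.058  0.256] [  6.8 -17.6  -1.1]
101.0 [ 0.568 -0.076  0.252] [  6.8 -17.5  -3.6]
108.0 [ 0.575 -0.093  0.246] [  6.6 -17.1  -5.9]
115.0 [ 0.581 -0.109  0.238] [  6.4 -16.4  -8.1]
122.0 [ 0.587 -0.125  0.228] [  6.  -15.5 -10.2]
129.0 [ 0.592 -0.139  0.216] [  5.6 -14.4 -12.2]
136.0 [ 0.597 -0.152  0.202] [  5. -13. -14.]
143.0 [ 0.602 -0.164  0.186] [  4.4 -11.5 -15.6]
150.0 [ 0.606 -0.173  0.169] [  3.8  -9.7 -16.9]
```

>>> drive_tool(steps=[15, 1.6, -5, 8, 0, 15, 1.8, -4.5, 8.2, 0, 15, 1.9, -5, 7.6, 0, 15, 2, -5, 7.5, 0, 15, 2.2, -5.8, 6.8, 0])

```text
clock: 3.12
position: [0.5158, 0.0604, 0.2073]
tool_rot: [-1.572, -0.002, 1.94]
force: [-9.0, 15.2, 4.8]
grip_width: 0.0184
```

>>> drive_tool(steps=[15, 2.3, -5.9, 6.8, 0, 15, 2.5, -6.6, 6, 0, 15, 2.6, -6.6, 6, 0, 15, 2.8, -7.2, 5.2, 0, 15, 2.8, -7.2, 5, 0])

```text
clock: 3.53
position: [0.529, 0.029, 0.2375]
tool_rot: [-1.574, -0.004, 1.942]
force: [-12.3, 22.1, 24.6]
grip_width: 0.0186
```

>>> drive_tool(steps=[15, 2.0, -5, 8, 0, 15, 2.5, -6, 7, 0, 15, 3, -8, 4, 0, 15, 3.2, -8.2, 3.2, 0, 15, 3.2, -8.4, 3, 0])

```text
clock: 3.95
position: [0.5433, -0.0114, 0.2598]
tool_rot: [-1.571, -0.0, 1.938]
force: [-0.3, 2.2, -11.5]
grip_width: 0.0184
```

>>> drive_tool(steps=[15, 4.5, -12, 1, 0, 15, 5, -13, 0.5, 0, 15, 5.2, -13.5, 0, 0, 15, 5.2, -13.5, -1.2, 0, 15, 5.2, -13.5, -2.2, 0])

```text
clock: 4.37
position: [0.5693, -0.0774, 0.2589]
tool_rot: [-1.573, 0.001, 1.938]
force: [-1.8, 2.7, -0.6]
grip_width: 0.0179
```

>>> drive_tool(steps=[15, 5.2, -13.5, -3.5, 0, 15, 5, -13, -4.5, 0, 15, 5, -13, -5.5, 0, 15, 4.8, -12.3, -6.5, 0, 15, 4.6, -12, -7.5, 0])

```text
clock: 4.78
position: [0.5927, -0.1402, 0.2288]
tool_rot: [-1.57, -0.002, 1.939]
force: [-1.4, 8.6, -9.2]
grip_width: 0.0176
```

>>> drive_tool(steps=[15, 3.7, -9.5, -11, 0, 15, 3.4, -9, -11, 0, 15, 3, -7.5, -10.5, 0, 15, 2.6, -6.5, -10.5, 0, 15, 2, -5, -9, 0])

```text
clock: 5.2
position: [0.607, -0.1775, 0.176]
tool_rot: [-1.569, -0.002, 1.939]
force: [-1.8, 7.2, -2.7]
grip_width: 0.0157
```

Run:
```python
from look import *
shot('side','d1',(200,180,400,330),4)
```

```text
(no output)
```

View pics/d1.png

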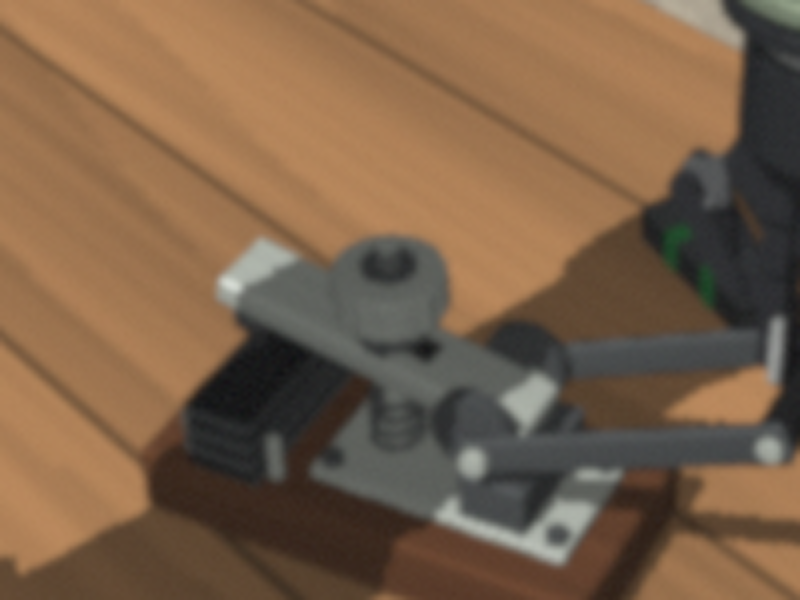

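Side view: the lever leans back beyond the block, with the strap nose up; the bar is still in the jaws at right. I'll push it a bit further to its stop, let go and rise.

>>> drive_tool(steps=[15, 1.5, -4, -8, 0, 15, 1, -2.5, -6, 0, 15, 0, 0, 0, 0, 45, 0, 0, 0, 0, 45, 0, 0, 0, 0])

```text
clock: 5.67
position: [0.6102, -0.1839, 0.1646]
tool_rot: [-1.571, 0.0, 1.939]
force: [0.4, 0.7, 0.1]
grip_width: 0.0385
```

>>> drive_tool(steps=[45, 0, 0, 10, 0, 45, 0, 0, 25, 0, 70, 0, 0, 30, 0, 80, 0, 15, 20, 0, 85, 0, 20, 10, 0])

```text
clock: 6.08
position: [0.6107, -0.1502, 0.2635]
tool_rot: [-1.574, 0.003, 1.936]
force: [0.3, 1.2, 0.1]
grip_width: 0.0788
```

Run:
```python
from look import *
a=shot('side','e1',(200,180,400,330),3);b=shot('scene','e2',(250,170,450,320),3)
A,B=cv2.imread('pics/e1.png'),cv2.imread('pics/e2.png')
cv2.imwrite('pics/e.png',cv2.resize(np.vstack([A,B]),(400,600))) 
cv2.imwrite('pics/eb.png',np.hstack([cv2.resize(A,(400,300)),cv2.resize(B,(400,300))]))
```

```text
(no output)
```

View pics/e.png

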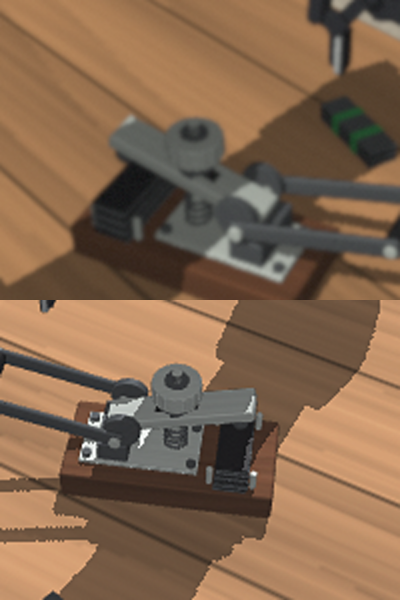

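Viewed 7 so far: the lever is fully back, resting free of the hand, with the nose raised. Next I touch the stack top at clamp (74, 44) mm with closed fingers.

>>> drive_tool(steps=[40, -18.2, 27.4, 0, 0, 20, -18.2, 27.4, 0, 0, 0, -18.2, 27.4, 0, 0, 0, -18.2, 27.4, 0, 0, 0, -18.2, 27.4, 0, 0])

```text
clock: 6.6
position: [0.5179, -0.0109, 0.2598]
tool_rot: [-1.571, 0.0, 1.939]
force: [1.2, 0.9, -0.7]
grip_width: 0.0249
```

>>> drive_tool(steps=[0, -18.2, 27.4, 0, 0, 0, -18.2, 27.4, -5, 0, 0, -18.2, 27.4, -10, 0, 0, 0, 0, -25, 0, 0, 0, 0, -40, 0])

```text
clock: 7.02
position: [0.4656, 0.0723, 0.1816]
tool_rot: [-1.578, 0.001, 1.941]
force: [2.6, -0.3, -0.6]
grip_width: 0.0002
```

>>> drive_tool(steps=[0, 0, 0, -36, 0, 0, 0, 0, -20, 0, 0, 0, 0, -10, 0, 0, 0, 0, 0, 0, 0, 0, 0, 0, 0])

```text
clock: 7.43
position: [0.4649, 0.0704, 0.114]
tool_rot: [-1.571, 0.0, 1.938]
force: [-1.0, 0.5, -0.1]
grip_width: -0.0
```

>>> drive_tool(steps=[0, 0, 0, -4, 0, 0, 0, 0, -4, 0, 0, 0, 0, -2, 0, 0, 0, 0, -2, 0, 0, 0, 0, -1, 0])

```text
clock: 7.85
position: [0.4645, 0.0704, 0.1002]
tool_rot: [-1.571, 0.0, 1.939]
force: [-0.3, 0.5, -0.8]
grip_width: 0.0002
```

>>> drive_tool(steps=[0, 0, 0, -1, 0, 0, 0, 0, -1, 0, 0, 0, 0, -1, 0, 0, 0, 0, -1, 0, 0, 0, 0, 0, 0])

```text
clock: 8.27
position: [0.4643, 0.0704, 0.096]
tool_rot: [-1.571, -0.0, 1.939]
force: [0.1, 0.1, 0.2]
grip_width: 0.0002
```

>>> drive_tool(steps=[0, 0, 0, -1, 0, 0, 0, 0, -1, 0, 0, 0, 0, -1, 0, 0, 0, 0, 0, 0, 0, 0, 0, 0, 0])

```text
clock: 8.68
position: [0.4645, 0.0704, 0.0955]
tool_rot: [-1.572, 0.0, 1.938]
force: [-19.9, -2.7, 72.6]
grip_width: 0.0001
```

Stack top is felt at TCP z=0.0956 (stiff, about 30 N/mm). Next: lift, then touch the strap's nose top the same way.

>>> drive_tool(steps=[0, 0, 0, 10, 0, 0, 0, 0, 30, 0, 0, 0, 0, 30, 0, 0, 21, 5, 4, 0, 0, 22, 5, 0, 0])

```text
clock: 9.1
position: [0.5086, 0.0805, 0.1698]
tool_rot: [-1.574, 0.001, 1.938]
force: [-0.2, 0.3, -0.9]
grip_width: -0.0003
```

>>> drive_tool(steps=[0, 0, 0, -3, 0, 0, 0, 0, -2, 0, 0, 0, 0, -2, 0, 0, 0, 0, -1, 0, 0, 0, 0, 0, 0])

```text
clock: 9.52
position: [0.5067, 0.0802, 0.1588]
tool_rot: [-1.57, -0.0, 1.939]
force: [-0.2, 0.2, -0.1]
grip_width: 0.0
```

>>> drive_tool(steps=[0, 0, 0, -1, 0, 0, 0, 0, -1, 0, 0, 0, 0, -1, 0, 0, 0, 0, 0, 0, 0, 0, 0, 0, 0])

```text
clock: 9.93
position: [0.5074, 0.0804, 0.1562]
tool_rot: [-1.571, 0.0, 1.939]
force: [0.0, 0.5, -0.3]
grip_width: 0.0001
```

>>> drive_tool(steps=[0, 0, 0, -1, 0, 0, 0, 0, -1, 0, 0, 0, 0, 0, 0, 0, 0, 0, 0, 0, 0, 0, 0, 0, 0])

```text
clock: 10.35
position: [0.5074, 0.0804, 0.1542]
tool_rot: [-1.571, -0.0, 1.939]
force: [-0.3, -0.1, 0.9]
grip_width: 0.0001
```

>>> drive_tool(steps=[0, 0, 0, -1, 0, 0, 0, 0, -1, 0, 0, 0, 0, 0, 0, 0, 0, 0, 0, 0, 0, 0, 0, 0, 0])

```text
clock: 10.77
position: [0.5074, 0.0804, 0.1522]
tool_rot: [-1.571, 0.0, 1.939]
force: [-0.1, -1.4, 0.2]
grip_width: 0.0001
```

>>> drive_tool(steps=[0, 0, 0, -1, 0, 0, 0, 0, -1, 0, 0, 0, 0, 0, 0, 0, 0, 0, 0, 0, 0, 0, 0, 0, 0])

```text
clock: 11.18
position: [0.5075, 0.0805, 0.1503]
tool_rot: [-1.571, 0.0, 1.939]
force: [0.3, 0.9, 2.9]
grip_width: -0.0
```

>>> drive_tool(steps=[0, 0, 0, -1, 0, 0, 0, 0, -1, 0, 0, 0, 0, 0, 0, 0, 0, 0, 0, 0, 0, 0, 0, 0, 0])

```text
clock: 11.6
position: [0.5075, 0.0807, 0.1484]
tool_rot: [-1.571, -0.0, 1.939]
force: [-2.3, 1.4, 7.7]
grip_width: 0.0001
```

Nose top touch: contact ≈0.151 (soft). So the open gap at the foot is ≈23 mm and needs 11 mm, i.e. about half a turn. Moving over the nut with open jaws.

>>> drive_tool(steps=[0, 0, 0, 25, 0, 40, 0, 0, 25, 0, 84, 8, -21, 5, 0, 84, 8, -22, 0, 0, 84, 7, -21, 0, 0])

```text
clock: 12.02
position: [0.5309, 0.0156, 0.2038]
tool_rot: [-1.572, 0.0, 1.939]
force: [-0.7, 0.2, -0.5]
grip_width: 0.0482
```

>>> drive_tool(steps=[84, 0, 0, 0, 0, 84, 0, 0, 0, 0, 84, 0, 0, 0, 0, 84, 0, 0, 0, 0, 84, 0, 0, 0, 0])

```text
clock: 12.43
position: [0.5302, 0.0173, 0.2031]
tool_rot: [-1.571, -0.0, 1.94]
force: [-1.3, 0.1, -0.3]
grip_width: 0.0837
```

Run:
```python
from look import *
f=shot('wrist','f1'); print(f['xyz'],proj(f,[[.531,.0165,.155],[.531,.0165,.17]]))
```

```text
[0.453823935811868, -0.012618693964324239, 0.332308798664556] [[316.23681353 272.74153127]
 [316.13486099 285.55784765]]
```

View pics/f1.png

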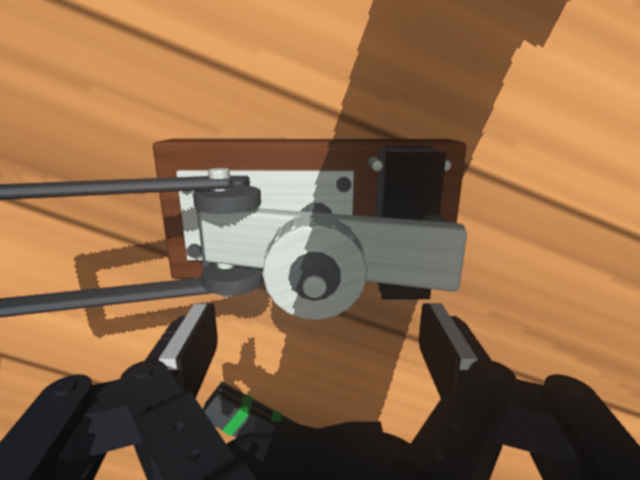

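Wrist view (8th): nut rim centre ≈(315,270), stud end ≈(314,287), matching (0.531, 0.0165) to about 1 mm. Descend and grip.

>>> drive_tool(steps=[84, 0.5, -0.5, -20, 0, 84, 0, 0, -20, 0, 84, 0, 0, -12, 0, 84, 0, 0, -6, 0, 84, 0, 0, 0, 0])

```text
clock: 12.9
position: [0.5303, 0.0162, 0.1442]
tool_rot: [-1.569, -0.001, 1.939]
force: [0.0, 0.7, -0.3]
grip_width: 0.084
```

>>> drive_tool(steps=[50, 0, 0, 0, 0, 50, 0, 0, 0, 0, 50, 0, 0, 0, 0, 50, 0, 0, 0, 0, 50, 0, 0, 0, 0], grip_force=50)

```text
clock: 13.32
position: [0.5315, 0.0158, 0.1464]
tool_rot: [-1.572, 0.001, 1.938]
force: [-1.4, -1.2, 8.6]
grip_width: 0.0546
```

>>> drive_tool(steps=[50, 0, 0, 1.5, -5, 50, 0, 0, 0, -7, 50, 0, 0, -0.2, -7, 50, 0, 0, -0.2, -7, 50, 0, 0, -0.2, -7])

```text
clock: 13.73
position: [0.5313, 0.0157, 0.1458]
tool_rot: [-1.572, 0.0, 1.357]
force: [8.6, -1.5, -26.9]
grip_width: 0.0538
```

```bash
python3 -c "
from workcell import monitor as m; s=m.observe(); print(s['qpos'].round(3),s['moment'].round(2),s['force'].round(1),s['position'])"
```

```text
[-0.212  0.513  0.095  1.94  -0.072  0.691  1.284] [-0.49 -1.89  0.43] [  8.6  -1.5 -26.9] [0.53132868 0.01569389 0.14581317]
```

>>> drive_tool(steps=[50, 0, 0, -0.6, -7, 50, 0, 0, -0.5, -7, 50, 0, 0, -0.4, -7, 50, 0, 0, -0.3, -7, 50, 0, 0, -0.3, -7])

```text
clock: 14.15
position: [0.5314, 0.0156, 0.1445]
tool_rot: [-1.572, -0.001, 0.746]
force: [2.6, -3.0, -7.3]
grip_width: 0.0542
```

>>> drive_tool(steps=[50, 0, 0, -0.3, -7, 50, 0, 0, -0.25, -7, 50, 0, 0, -0.25, -7, 50, 0, 0, -0.25, -7, 50, 0, 0, -0.25, -7])

```text
clock: 14.57
position: [0.5312, 0.0156, 0.1433]
tool_rot: [-1.571, -0.001, 0.135]
force: [1.5, -4.7, -4.8]
grip_width: 0.0542
```

>>> drive_tool(steps=[50, 0, 0, -0.3, -7, 50, 0, 0, -0.25, -7, 50, 0, 0, -0.25, -7, 50, 0, 0, -0.25, -7, 50, 0, 0, -0.25, -7])

```text
clock: 14.98
position: [0.5312, 0.0156, 0.1421]
tool_rot: [-1.57, -0.001, -0.476]
force: [0.7, -4.3, 0.3]
grip_width: 0.0537
```

>>> drive_tool(steps=[50, 0, 0, -0.3, -7, 50, 0, 0, -0.25, -7, 50, 0, 0, -0.25, -7, 50, 0, 0, -0.25, -7, 50, 0, 0, -0.25, -7])

```text
clock: 15.4
position: [0.5313, 0.0157, 0.1409]
tool_rot: [-1.569, -0.0, -1.086]
force: [-2.2, -3.9, 2.3]
grip_width: 0.0537
```

>>> drive_tool(steps=[50, 0, 0, -0.2, -5, 50, 0, 0, 0, 0, 50, 0, 0, 0, 0, 84, 0, 0, 0, 0, 84, 0, 0, 0, 0])

```text
clock: 15.82
position: [0.5311, 0.0163, 0.1403]
tool_rot: [-1.57, 0.001, -1.168]
force: [0.3, -1.0, -0.5]
grip_width: 0.076
```

>>> drive_tool(steps=[84, 0, 0, 0, 0, 84, 0, 0, 5, 0, 84, 0, 0, 25, 0, 84, 0, 0, 35, 0, 84, 0, 0, 0, 0])

```text
clock: 16.23
position: [0.5327, 0.0152, 0.2098]
tool_rot: [-1.566, -0.001, -1.169]
force: [0.9, -0.3, 1.9]
grip_width: 0.0839
```

Run:
```python
from look import *
from workcell import monitor as m; s=m.observe(); print(s['qpos'].round(3),s['force'].round(1),s['position'])
a=shot('side','g1',(200,180,400,330),4)
```

```text
[-0.753  0.581  0.887  1.914 -0.568  0.914 -0.754] [ 0.9 -0.3  1.9] [0.53273908 0.01522468 0.20982772]
```

View pics/g1.png

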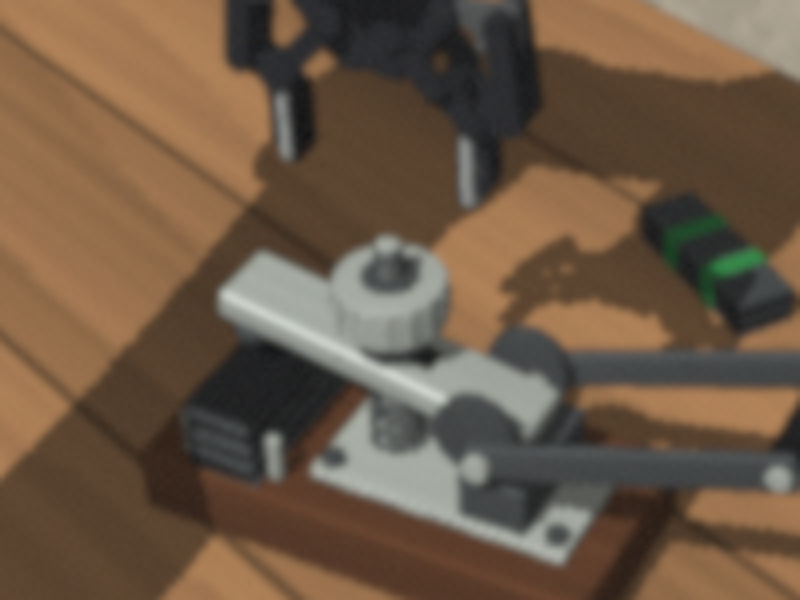

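9th picture: nut lower, lever back; near pivot bolt at crop (475,467), near bar bolt at (778,478). I'll intersect those rays with the lever's side plane.

Run:
```python
from h import *
D=cal['side'];f,M,t=cam(D);o=np.array([.531,.0165,0]);u=np.array([np.cos(1.937),np.sin(1.937),0]);y=np.array([-u[1],u[0],0])
for n,(a,b),yy in [('piv',(475,467),.043),('bar',(778,478),.043),('nutTop',(390,278),0.)]:
    uv=[200+(a+.5)/4-.5,180+(b+.5)/4-.5]; d=M@np.array([(uv[0]-D['cx'])/f,(uv[1]-D['cy'])/f,1])
    P=t+d*((yy-(t-o)@y)/(d@y)); print(n,np.round([(P-o)@u,(P-o)@y,P[2]],4), 'mid world',np.round(P-yy*y,4))
```

```text
piv [-0.0681  0.043   0.091 ] mid world [ 0.5554 -0.0471  0.091 ]
bar [-0.2138  0.043   0.1446] mid world [ 0.6076 -0.1832  0.1446]
nutTop [-0.0016  0.      0.1498] mid world [0.5316 0.015  0.1498]
```

Bar now at (0.608, −0.183, 0.145). Go grasp it.

>>> drive_tool(steps=[84, 11, -28.4, 5, -1, 70, 11, -28.4, 0, 0, 60, 11, -28.4, 0, 0, 45, 11, -28.4, 0, 0, 42, 11, -28.4, 0, 0], grip_force=50)

```text
clock: 16.7
position: [0.5861, -0.1273, 0.2097]
tool_rot: [-1.571, 0.001, -1.185]
force: [-0.1, 0.4, -0.4]
grip_width: 0.0421
```

>>> drive_tool(steps=[42, 11, -28.4, -5, 0, 42, 11, -28.4, -5, 0, 42, 0, 0, -10, 0, 42, 0, 0, 0, 0, 42, 0, 0, 0, 0])

```text
clock: 17.12
position: [0.6074, -0.1825, 0.1893]
tool_rot: [-1.572, 0.001, -1.186]
force: [-0.2, 0.8, 1.1]
grip_width: 0.042
```

>>> drive_tool(steps=[42, 0.5, 0, -15, 0, 42, 0, 0, -15, 0, 42, 0, 0, -12, 0, 42, 0, 0, -9, 0, 42, 0, 0, 0, 0])

```text
clock: 17.53
position: [0.6079, -0.1818, 0.1375]
tool_rot: [-1.572, 0.001, -1.185]
force: [0.2, 0.1, 0.8]
grip_width: 0.042
```

>>> drive_tool(steps=[15, 0, 0, 0, 0, 15, 0, 0, 0, 0, 15, 0, 0, 0, 0, 15, 0, 0, 0, 0, 15, 0, 0, 0, 0])

```text
clock: 17.95
position: [0.6086, -0.1824, 0.1395]
tool_rot: [-1.57, 0.001, -1.185]
force: [-2.2, 4.4, 5.0]
grip_width: 0.0185
```

Run:
```python
from h import *
s=np.array([.531,.0165]);u=np.array([np.cos(1.937),np.sin(1.937)])
E=np.radians(np.arange(160,19,-5)); zp=np.interp(np.degrees(E),[20,90,160],[.106,.101,.091])
P=np.array([[*(s+u*(-.069+.155*np.cos(e))),z+.155*np.sin(e)-.005] for e,z in zip(E,zp)])
print(P[0].round(4))
for e,p,d in zip(np.degrees(E)[1:],P[1:],np.diff(P,axis=0)): print(e.round(),p.round(4),(d*1e3).round(1))
```

```text
[ 0.6079 -0.1839  0.139 ]
155.0 [ 0.606  -0.1791  0.1522] [-1.9  4.8 13.2]
150.0 [ 0.6038 -0.1733  0.1649] [-2.2  5.8 12.7]
145.0 [ 0.6012 -0.1665  0.177 ] [-2.6  6.8 12.1]
140.0 [ 0.5982 -0.1588  0.1885] [-2.9  7.7 11.4]
135.0 [ 0.595  -0.1503  0.1992] [-3.3  8.5 10.7]
130.0 [ 0.5914 -0.141   0.209 ] [-3.6  9.3  9.8]
125.0 [ 0.5875 -0.1309  0.218 ] [-3.8 10.   8.9]
120.0 [ 0.5835 -0.1203  0.2259] [-4.1 10.6  8. ]
115.0 [ 0.5792 -0.1091  0.2329] [-4.3 11.2  7. ]
110.0 [ 0.5747 -0.0974  0.2388] [-4.5 11.7  5.9]
105.0 [ 0.5701 -0.0854  0.2436] [-4.6 12.   4.8]
100.0 [ 0.5653 -0.0731  0.2472] [-4.7 12.3  3.6]
95.0 [ 0.5605 -0.0605  0.2497] [-4.8 12.5  2.5]
90.0 [ 0.5557 -0.0479  0.251 ] [-4.8 12.6  1.3]
85.0 [ 0.5509 -0.0353  0.2508] [-4.8 12.6 -0.2]
80.0 [ 0.5461 -0.0228  0.2494] [-4.8 12.5 -1.4]
75.0 [ 0.5413 -0.0105  0.2468] [-4.7 12.3 -2.6]
70.0 [0.5367 0.0016 0.2431] [-4.6 12.  -3.7]
65.0 [0.5323 0.0132 0.2383] [-4.5 11.7 -4.8]
60.0 [0.528  0.0244 0.2324] [-4.3 11.2 -5.9]
55.0 [0.5239 0.0351 0.2255] [-4.1 10.6 -6.9]
50.0 [0.52   0.0451 0.2176] [-3.8 10.  -7.9]
45.0 [0.5165 0.0544 0.2088] [-3.6  9.3 -8.8]
40.0 [0.5132 0.0629 0.1992] [-3.3  8.5 -9.6]
35.0 [0.5102 0.0706 0.1888] [ -2.9   7.7 -10.4]
30.0 [0.5076 0.0774 0.1778] [ -2.6   6.8 -11. ]
25.0 [0.5054 0.0832 0.1661] [ -2.2   5.8 -11.6]
20.0 [0.5036 0.0881 0.154 ] [ -1.9   4.8 -12.1]
```

>>> drive_tool(steps=[15, -1.9, 4.8, 13.2, 0, 15, -2.2, 5.8, 12.7, 0, 15, -2.6, 6.8, 12.1, 0, 15, -2.9, 7.7, 11.4, 0, 15, -3.3, 8.5, 10.7, 0])

```text
clock: 18.37
position: [0.5963, -0.1512, 0.2015]
tool_rot: [-1.568, -0.005, -1.187]
force: [7.3, -12.3, 2.4]
grip_width: 0.0182
```

>>> drive_tool(steps=[15, -3.6, 9.3, 9.8, 0, 15, -3.8, 10, 8.9, 0, 15, -4.1, 10.6, 8, 0, 15, -4.3, 11.2, 7, 0, 15, 0, 0, 0, 0])

```text
clock: 18.78
position: [0.5824, -0.1111, 0.2384]
tool_rot: [-1.563, -0.009, -1.187]
force: [4.9, -17.6, 40.1]
grip_width: 0.018
```

>>> drive_tool(steps=[15, 0.3, -1, 3, 0, 15, 0.3, -1, 2.5, 0, 15, -4.5, 11.7, 5.9, 0, 15, -4.6, 12, 4.8, 0, 15, 0, 0, 0, 0])

```text
clock: 19.2
position: [0.5725, -0.0869, 0.2518]
tool_rot: [-1.566, -0.004, -1.185]
force: [3.1, -9.2, 20.3]
grip_width: 0.0181
```

>>> drive_tool(steps=[15, -2.3, 5.5, 4, 0, 15, -2.3, 6, 2.5, 0, 15, 0, 0, 0, 0, 15, 0, 0, 0, 0, 15, 0, 0, 0, 0])

```text
clock: 19.62
position: [0.5673, -0.0755, 0.2566]
tool_rot: [-1.569, -0.001, -1.186]
force: [3.1, -2.4, 9.3]
grip_width: 0.0182
```

>>> drive_tool(steps=[15, -2.4, 6.2, 1.3, 0, 15, -2.4, 6.3, 1.2, 0, 15, 0, 0, 0, 0, 15, 0, 0, 0, 0, 15, 0, 0, 0, 0])

```text
clock: 20.03
position: [0.563, -0.0639, 0.2597]
tool_rot: [-1.568, -0.003, -1.186]
force: [4.0, -5.6, 17.3]
grip_width: 0.0181
```

>>> drive_tool(steps=[15, -2.4, 6.2, 2, 0, 15, -2.4, 6.3, 1.5, 0, 15, 0, 0, 0, 0, 15, 0, 0, 0, 0, 15, 0, 0, 0, 0])

```text
clock: 20.45
position: [0.5576, -0.0505, 0.2623]
tool_rot: [-1.569, -0.001, -1.185]
force: [2.2, -1.8, 9.2]
grip_width: 0.0181
```

>>> drive_tool(steps=[15, -2.4, 6.3, 0, 0, 15, -2.4, 6.3, 0, 0, 15, 0, 0, 0, 0, 15, 0, 0, 0, 0, 15, 0, 0, 0, 0])

```text
clock: 20.87
position: [0.5529, -0.0381, 0.2626]
tool_rot: [-1.569, -0.001, -1.186]
force: [2.0, -2.3, 14.4]
grip_width: 0.0179
```

>>> drive_tool(steps=[15, -2.4, 6.3, -0.5, 0, 15, -2.4, 6.3, -0.5, 0, 15, 0, 0, 0, 0, 15, 0, 0, 0, 0, 15, 0, 0, 0, 0])

```text
clock: 21.28
position: [0.5479, -0.0256, 0.2614]
tool_rot: [-1.569, -0.001, -1.186]
force: [1.0, -2.8, 14.2]
grip_width: 0.0181
```

>>> drive_tool(steps=[15, -2.4, 6.2, 0.3, 0, 15, -2.4, 6.2, -0.7, 0, 15, 0, 0, 0, 0, 15, 0, 0, 0, 0, 15, 0, 0, 0, 0])

```text
clock: 21.7
position: [0.5427, -0.0129, 0.2602]
tool_rot: [-1.571, -0.0, -1.186]
force: [2.9, -3.0, 0.9]
grip_width: 0.0178
```

>>> drive_tool(steps=[15, -2.3, 6, -1.8, 0, 15, -2.3, 6, -1.8, 0, 15, 0, 0, 0, 0, 15, 0, 0, 0, 0, 15, 0, 0, 0, 0])

```text
clock: 22.12
position: [0.5383, -0.0011, 0.2567]
tool_rot: [-1.57, -0.001, -1.186]
force: [3.7, -4.9, 1.4]
grip_width: 0.0176
```

>>> drive_tool(steps=[15, -2.3, 5.9, -2.3, 0, 15, -2.2, 5.8, -2.4, 0, 15, 0, 0, 0, 0, 15, 0, 0, 0, 0, 15, 0, 0, 0, 0])

```text
clock: 22.53
position: [0.5339, 0.0107, 0.2523]
tool_rot: [-1.57, -0.001, -1.186]
force: [3.0, -2.9, 6.4]
grip_width: 0.0178
```

>>> drive_tool(steps=[15, -2.2, 5.7, -2.5, 0, 15, -2.2, 5.6, -2.7, 0, 15, 0, 0, 0, 0, 15, 0, 0, 0, 0, 15, 0, 0, 0, 0])

```text
clock: 22.95
position: [0.5291, 0.0225, 0.2462]
tool_rot: [-1.571, -0.0, -1.185]
force: [6.2, -1.6, -9.5]
grip_width: 0.0178
```

>>> drive_tool(steps=[15, -2.1, 5.4, -3.2, 0, 15, -2, 5.2, -3.5, 0, 15, 0, 0, 0, 0, 15, 0, 0, 0, 0, 15, 0, 0, 0, 0])

```text
clock: 23.37
position: [0.5254, 0.0324, 0.2399]
tool_rot: [-1.57, -0.001, -1.186]
force: [7.5, -4.6, -6.1]
grip_width: 0.018
```

>>> drive_tool(steps=[15, -1.9, 5, -3.8, 0, 15, -1.9, 5, -4, 0, 15, 0, 0, 0, 0, 15, 0, 0, 0, 0, 15, 0, 0, 0, 0])

```text
clock: 23.78
position: [0.5217, 0.042, 0.2323]
tool_rot: [-1.57, -0.002, -1.186]
force: [5.1, -6.8, 0.5]
grip_width: 0.0176
```

>>> drive_tool(steps=[15, -1.8, 4.7, -4, 0, 15, -1.8, 4.6, -4.2, 0, 15, 0, 0, 0, 0, 15, 0, 0, 0, 0, 15, 0, 0, 0, 0])

```text
clock: 24.2
position: [0.5178, 0.0515, 0.2236]
tool_rot: [-1.571, -0.002, -1.186]
force: [7.6, -6.2, -10.5]
grip_width: 0.0179
```

>>> drive_tool(steps=[15, -1.7, 4.3, -4.5, 0, 15, -1.6, 4.2, -4.7, 0, 15, 0, 0, 0, 0, 15, 0, 0, 0, 0, 15, 0, 0, 0, 0])

```text
clock: 24.62
position: [0.5145, 0.0601, 0.2142]
tool_rot: [-1.571, -0.002, -1.186]
force: [9.9, -7.1, -16.7]
grip_width: 0.0175
```

>>> drive_tool(steps=[15, -1.5, 3.9, -5, 0, 15, -1.5, 3.8, -5.2, 0, 15, 0, 0, 0, 0, 15, 0, 0, 0, 0, 15, 0, 0, 0, 0])

```text
clock: 25.03
position: [0.5118, 0.0676, 0.2041]
tool_rot: [-1.57, -0.002, -1.186]
force: [11.7, -7.9, -17.7]
grip_width: 0.018
```

>>> drive_tool(steps=[15, 0.5, -1.5, -1.5, 0, 15, 0, 0, 0, 0, 15, 0, 0, 0, 0, 15, 0, 0, 0, 0, 15, 0, 0, 0, 0])

```text
clock: 25.45
position: [0.5117, 0.0681, 0.2029]
tool_rot: [-1.571, 0.002, -1.185]
force: [1.9, 5.0, 1.1]
grip_width: 0.0177
```

>>> drive_tool(steps=[15, -1.1, 2.9, -5.5, 0, 15, -1, 2.7, -5.7, 0, 15, 0, 0, 0, 0, 15, 0, 0, 0, 0, 15, 0, 0, 0, 0])

```text
clock: 25.87
position: [0.5093, 0.0745, 0.1914]
tool_rot: [-1.571, 0.003, -1.184]
force: [1.6, 9.8, -3.5]
grip_width: 0.0179
```

>>> drive_tool(steps=[15, -1, 2.5, -5.8, 0, 15, -0.8, 2.2, -5.9, 0, 15, 0, 0, 0, 0, 15, 0, 0, 0, 0, 15, 0, 0, 0, 0])

```text
clock: 26.28
position: [0.5072, 0.08, 0.1798]
tool_rot: [-1.571, 0.004, -1.184]
force: [-2.0, 15.2, 0.9]
grip_width: 0.0183
```

Forces here are muddied by the pinch, but no clear bite is felt. For a cleaner measure I'll let go and press on the bar from above with closed fingertips.

>>> drive_tool(steps=[42, 0, 0, 0, 0, 42, 0, 0, 0, 0, 42, 0, 0, 0, 0, 42, 0, 0, 20, 0, 42, 0, 0, 35, 0])

```text
clock: 26.7
position: [0.5064, 0.077, 0.2335]
tool_rot: [-1.576, -0.0, -1.186]
force: [1.0, 0.6, 0.7]
grip_width: 0.0417
```

>>> drive_tool(steps=[20, 0, 0, 0, 0, 0, 0, 0, 0, 0, 0, 0, 0, 0, 0, 0, 0, 0, 0, 0, 0, 0, 0, 0, 0])

```text
clock: 27.12
position: [0.5075, 0.0774, 0.2343]
tool_rot: [-1.572, 0.0, -1.186]
force: [0.2, -0.2, -0.4]
grip_width: 0.0002
```

Run:
```python
from look import *
a=shot('side','k1',(210,170,410,320),4)
```

```text
(no output)
```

View pics/k1.png

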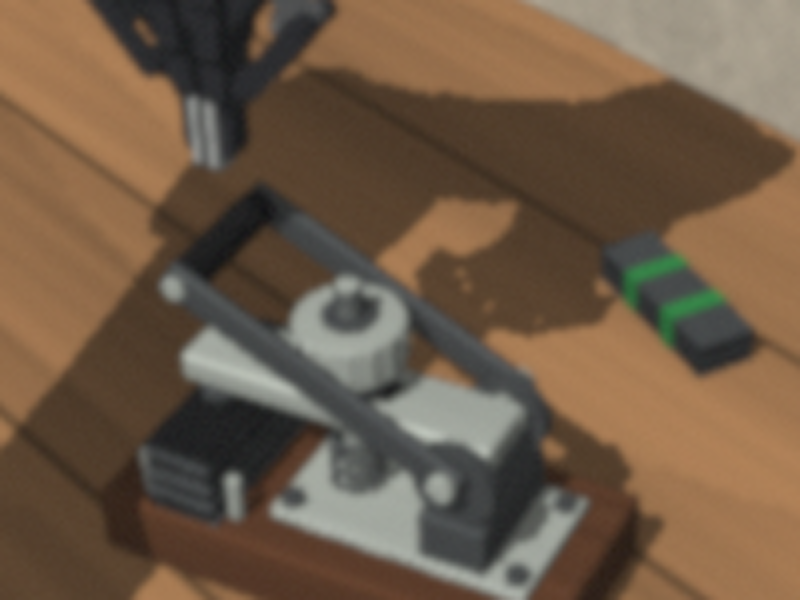

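Run:
```python
from h import *
D=cal['side'];f,M,t=cam(D);o=np.array([.531,.0165,0]);u=np.array([np.cos(1.937),np.sin(1.937),0]);y=np.array([-u[1],u[0],0])
def pt(ab,yy,off=(210,170)):
    uv=[off[0]+(ab[0]+.5)/4-.5,off[1]+(ab[1]+.5)/4-.5]; d=M@np.array([(uv[0]-D['cx'])/f,(uv[1]-D['cy'])/f,1])
    P=t+d*((yy-(t-o)@y)/(d@y)); return np.array([(P-o)@u,P[2]])
p,b=pt((440,488),.043),pt((173,284),.043)
print(p,b,np.degrees(np.arctan2(*(b-p)[::-1])),np.hypot(*(b-p)))
print('strap nose top/bottom edge near side',pt((187,348),.02),pt((187,370),.02),'stack top near corner',pt((143,449),.055),pt((205,478),.055),'foot',pt((213,400),.0),'heel top near', pt((400,395),.02))
# same for g1 (open) nose: top (220,293)
print('open nose',pt((220,293),.02,(200,180)),pt((222,312),.02,(200,180)))
print(proj(cal['side'],np.array([o+u*.07+np.array([0,0,.0815])])),)
q=proj(cal['side'],np.array([o+u*.07+np.array([0,0,.0815])]))[0]; print('foot contact px in crop',(q-[210,170])*4)
```

```text
[-0.07104034  0.10410483] [0.06733619 0.17633623] 27.564186614791296 0.15609432852742267
strap nose top/bottom edge near side [0.08120625 0.11700887] [0.08283411 0.10244941] stack top near corner [0.08893753 0.07550504] [0.05312029 0.07051966] foot [0.0838323  0.06756325] heel top near [-0.03865283  0.13076053]
open nose [0.08436774 0.12532277] [0.08456335 0.11330896]
[[268.03326447 266.28829355]]
foot contact px in crop [232.13305789 385.15317419]
```

10th picture: lever stands on its own at elevation ≈28° (≈6° from shut), foot close to the stack. I'll press down from above and read the force.

>>> drive_tool(steps=[0, -0.5, 1.5, -12, 0, 0, 0, 1, -10, 0, 0, 0, 0, -8, 0, 0, 0, 0, -2, 0, 0, 0, 0, 0, 0])

```text
clock: 27.58
position: [0.507, 0.0797, 0.2021]
tool_rot: [-1.572, -0.0, -1.186]
force: [0.4, -0.2, 0.0]
grip_width: -0.0002
```

>>> drive_tool(steps=[0, 0, 0, -1, 0, 0, 0, 0, -1, 0, 0, 0, 0, -1, 0, 0, 0, 0, 0, 0, 0, 0, 0, 0, 0])

```text
clock: 28.0
position: [0.5074, 0.08, 0.2001]
tool_rot: [-1.571, 0.0, -1.185]
force: [0.0, -0.2, 0.8]
grip_width: -0.0001
```

>>> drive_tool(steps=[0, 0, 0, -1, 0, 0, 0, 0, -1, 0, 0, 0, 0, -1, 0, 0, 0, 0, 0, 0, 0, 0, 0, 0, 0])

```text
clock: 28.42
position: [0.5074, 0.08, 0.1969]
tool_rot: [-1.571, 0.0, -1.186]
force: [-0.7, -0.1, 0.5]
grip_width: -0.0002
```

>>> drive_tool(steps=[0, 0, 0, -1, 0, 0, 0, 0, -1, 0, 0, 0, 0, -1, 0, 0, 0, 0, 0, 0, 0, 0, 0, 0, 0])

```text
clock: 28.83
position: [0.5074, 0.0801, 0.194]
tool_rot: [-1.571, 0.0, -1.185]
force: [0.2, -0.2, -0.8]
grip_width: 0.0
```

>>> drive_tool(steps=[0, 0, 0, -1, 0, 0, 0, 0, -1, 0, 0, 0, 0, -1, 0, 0, 0, 0, 0, 0, 0, 0, 0, 0, 0])

```text
clock: 29.25
position: [0.5073, 0.0808, 0.1914]
tool_rot: [-1.57, 0.002, -1.185]
force: [-7.4, 6.7, 17.9]
grip_width: 0.0002
```

>>> drive_tool(steps=[0, 0, 0, -1, 0, 0, 0, 0, -1, 0, 0, 0, 0, -1, 0, 0, 0, 0, 0, 0, 0, 0, 0, 0, 0])

```text
clock: 29.67
position: [0.5074, 0.0809, 0.1882]
tool_rot: [-1.57, 0.002, -1.185]
force: [-5.1, 7.3, 13.2]
grip_width: -0.0001
```

>>> drive_tool(steps=[0, 0, 0, -1, 0, 0, 0, 0, -1, 0, 0, 0, 0, -1, 0, 0, 0, 0, 0, 0, 0, 0, 0, 0, 0])

```text
clock: 30.08
position: [0.5074, 0.0809, 0.1852]
tool_rot: [-1.57, 0.002, -1.185]
force: [-3.8, 6.1, 11.4]
grip_width: -0.0005
```

>>> drive_tool(steps=[0, 0, 0, -1, 0, 0, 0, 0, -1, 0, 0, 0, 0, 0, 0, 0, 0, 0, 0, 0, 0, 0, 0, 0, 0])

```text
clock: 30.5
position: [0.5077, 0.0811, 0.1845]
tool_rot: [-1.569, 0.003, -1.185]
force: [-13.2, 8.6, 45.4]
grip_width: -0.0002
```

>>> drive_tool(steps=[0, 0, 0, -1, 0, 0, 0, 0, -1, 0, 0, 0, 0, 0, 0, 0, 0, 0, 0, 0, 0, 0, 0, 0, 0])

```text
clock: 30.92
position: [0.508, 0.0813, 0.1838]
tool_rot: [-1.568, 0.004, -1.185]
force: [-24.7, 11.7, 79.0]
grip_width: -0.0002
```

The lever now sits on its stop (TCP 0.1845, shut), and it eased from about 12 to 8 N before the stop. To verify where the bite starts, I'll reopen to upright, let go, and touch the strap nose: the foot is on the stack when nose TCP ≈0.1256.

>>> drive_tool(steps=[0, 0, 0, 10, 0, 20, -1, 1.5, 20, 0, 42, -1, 1.5, 15, 0, 42, -1, 1, 0, 0, 42, 0, 0, 0, 0])

```text
clock: 31.33
position: [0.5045, 0.0843, 0.2262]
tool_rot: [-1.57, 0.0, -1.185]
force: [0.8, 1.0, -0.7]
grip_width: 0.0418
```

>>> drive_tool(steps=[42, 0, 0, -20, 0, 42, 0, 0, -20, 0, 42, 0, 0, -18, 0, 42, 0, 0, -11, 0, 42, 0, 0, 0, 0])

```text
clock: 31.75
position: [0.5033, 0.0836, 0.1548]
tool_rot: [-1.574, -0.0, -1.186]
force: [0.1, -0.5, 0.2]
grip_width: 0.0419
```

>>> drive_tool(steps=[15, 0, 0, 0, 0, 15, 0, 0, 0, 0, 15, 0, 0, 0, 0, 15, 0, 0, 0, 0, 15, 0, 0, 0, 0])

```text
clock: 32.17
position: [0.5043, 0.0846, 0.1577]
tool_rot: [-1.57, 0.001, -1.185]
force: [-4.2, 4.1, 3.3]
grip_width: 0.0182
```

>>> drive_tool(steps=[15, 1.2, -3.2, 8, 0, 15, 2.2, -5.8, 11.6, 0, 15, 2.6, -6.8, 11.5, 0, 15, 2.9, -7.7, 10.8, 0, 15, 3.3, -8.5, 10, 0])

```text
clock: 32.58
position: [0.5154, 0.0551, 0.2096]
tool_rot: [-1.572, 0.006, -1.183]
force: [-9.2, 25.6, 2.1]
grip_width: 0.0184
```

>>> drive_tool(steps=[15, 3.6, -9.3, 9, 0, 15, 3.8, -10, 8, 0, 15, 4.1, -10.6, 7, 0, 15, 4.3, -11.2, 6, 0, 15, 0, 0, 0, 0])

```text
clock: 33.0
position: [0.5337, 0.0112, 0.2425]
tool_rot: [-1.566, 0.003, -1.185]
force: [-7.4, 13.2, 37.6]
grip_width: 0.0183
```

Radial push of about 40 N: shift the path out 4 mm and carry on to upright.

>>> drive_tool(steps=[15, -0.5, 1.2, 4, 0, 15, 4.5, -11.7, 5.2, 0, 15, 4.6, -12, 4, 0, 15, 4.7, -12.3, 2.8, 0, 15, 0, 0, 0, 0])

```text
clock: 33.42
position: [0.5468, -0.0261, 0.2568]
tool_rot: [-1.568, -0.001, -1.188]
force: [0.7, -0.7, 14.5]
grip_width: 0.0179
```

>>> drive_tool(steps=[15, 4.8, -12.5, 1.4, 0, 15, 4.8, -12.6, 0.2, 0, 15, 0.5, -1.2, 0, 0, 15, 0, 0, 0, 0, 15, 0, 0, 0, 0])

```text
clock: 33.83
position: [0.5562, -0.0503, 0.2575]
tool_rot: [-1.569, -0.001, -1.186]
force: [1.8, -0.6, 7.8]
grip_width: 0.0179
```

>>> drive_tool(steps=[42, 0, 0, 0, 0, 42, 0, 0, 0, 0, 42, 0, 0, 10, 0, 42, 0, 0, 30, 0, 42, 0, 0, 2, 0])

```text
clock: 34.25
position: [0.5568, -0.0509, 0.3027]
tool_rot: [-1.567, -0.002, -1.186]
force: [0.6, -0.5, 1.5]
grip_width: 0.0417
```

>>> drive_tool(steps=[20, -12.2, 32.7, 0, 0, 0, -12.2, 32.7, 0, 0, 0, -12.2, 32.7, 0, 0, 0, -12.2, 32.7, -20, 0, 0, 0, 0, -40, 0])

```text
clock: 34.67
position: [0.5069, 0.0889, 0.2406]
tool_rot: [-1.565, 0.002, -1.175]
force: [1.8, 2.2, -0.7]
grip_width: -0.0
```

>>> drive_tool(steps=[0, 0, 0, -40, 0, 0, 0, 0, -30, 0, 0, 0, 0, -20, 0, 0, 0, 0, -10, 0, 0, 0, 0, 0, 0])

```text
clock: 35.08
position: [0.5065, 0.0805, 0.1376]
tool_rot: [-1.573, -0.0, -1.186]
force: [-0.1, -0.1, -0.0]
grip_width: 0.0
```

>>> drive_tool(steps=[0, 0, 0, -2, 0, 0, 0, 0, -1, 0, 0, 0, 0, -1, 0, 0, 0, 0, 0, 0, 0, 0, 0, 0, 0])

```text
clock: 35.5
position: [0.5073, 0.0808, 0.1351]
tool_rot: [-1.57, 0.0, -1.185]
force: [0.2, 0.5, -0.2]
grip_width: 0.0002
```

>>> drive_tool(steps=[0, 0, 0, -1, 0, 0, 0, 0, -1, 0, 0, 0, 0, 0, 0, 0, 0, 0, 0, 0, 0, 0, 0, 0, 0])

```text
clock: 35.92
position: [0.507, 0.0805, 0.1325]
tool_rot: [-1.571, -0.0, -1.186]
force: [-0.1, -0.4, -0.2]
grip_width: -0.0
```

>>> drive_tool(steps=[0, 0, 0, -1, 0, 0, 0, 0, -1, 0, 0, 0, 0, 0, 0, 0, 0, 0, 0, 0, 0, 0, 0, 0, 0])

```text
clock: 36.33
position: [0.507, 0.0806, 0.1305]
tool_rot: [-1.571, 0.0, -1.186]
force: [-0.1, -0.4, 1.4]
grip_width: 0.0002
```

>>> drive_tool(steps=[0, 0, 0, -1, 0, 0, 0, 0, 0, 0, 0, 0, 0, 0, 0, 0, 0, 0, 0, 0, 0, 0, 0, 0, 0])

```text
clock: 36.75
position: [0.507, 0.0806, 0.1295]
tool_rot: [-1.571, 0.0, -1.186]
force: [0.2, 0.2, -0.6]
grip_width: -0.0002
```

>>> drive_tool(steps=[0, 0, 0, -1, 0, 0, 0, 0, 0, 0, 0, 0, 0, 0, 0, 0, 0, 0, 0, 0, 0, 0, 0, 0, 0])

```text
clock: 37.17
position: [0.507, 0.0806, 0.1285]
tool_rot: [-1.571, -0.0, -1.186]
force: [0.1, 0.5, 0.4]
grip_width: -0.0002
```

>>> drive_tool(steps=[0, 0, 0, -1, 0, 0, 0, 0, 0, 0, 0, 0, 0, 0, 0, 0, 0, 0, 0, 0, 0, 0, 0, 0, 0])

```text
clock: 37.58
position: [0.507, 0.0806, 0.1275]
tool_rot: [-1.571, 0.0, -1.186]
force: [0.7, 0.3, 0.3]
grip_width: -0.0001
```

>>> drive_tool(steps=[0, 0, 0, -0.7, 0, 0, 0, 0, 0, 0, 0, 0, 0, 0, 0, 0, 0, 0, 0, 0, 0, 0, 0, 0, 0])

```text
clock: 38.0
position: [0.507, 0.0806, 0.1268]
tool_rot: [-1.571, -0.0, -1.185]
force: [0.2, -0.2, -1.1]
grip_width: 0.0001
```

>>> drive_tool(steps=[0, 0, 0, -0.7, 0, 0, 0, 0, 0, 0, 0, 0, 0, 0, 0, 0, 0, 0, 0, 0, 0, 0, 0, 0, 0])

```text
clock: 38.42
position: [0.507, 0.0806, 0.1261]
tool_rot: [-1.571, -0.0, -1.185]
force: [-0.2, -0.3, 1.8]
grip_width: 0.0001
```

>>> drive_tool(steps=[0, 0, 0, -0.7, 0, 0, 0, 0, 0, 0, 0, 0, 0, 0, 0, 0, 0, 0, 0, 0, 0, 0, 0, 0, 0])

```text
clock: 38.83
position: [0.5071, 0.0806, 0.1257]
tool_rot: [-1.57, 0.0, -1.186]
force: [-2.4, 0.7, 10.5]
grip_width: 0.0001
```

Nose contact at 0.126 and stiff: with the lever upright, the foot is just reaching the stack, as wanted. That also agrees with the open gap of about 11 mm. Now close again: fingers caged around the bar, so the rear finger pushes and gives a clean force reading.

>>> drive_tool(steps=[0, 0, 0, 20, 0, 0, 0, 0, 40, 0, 0, 0, 0, 40, 0, 0, 0, 0, 40, 0, 42, 0, 0, 38, 0])

```text
clock: 39.25
position: [0.5066, 0.0801, 0.3054]
tool_rot: [-1.571, -0.0, -1.186]
force: [-0.4, -0.2, -0.1]
grip_width: 0.0109
```

>>> drive_tool(steps=[42, 12.2, -32.7, 0, 0, 42, 12.2, -32.7, 0, 0, 42, 12.2, -32.7, 0, 0, 42, 12.4, -32.7, 0, 0, 42, 0, 0, 0, 0])

```text
clock: 39.67
position: [0.5566, -0.0571, 0.3039]
tool_rot: [-1.57, -0.003, -1.193]
force: [-1.2, -1.2, -0.4]
grip_width: 0.0421
```

>>> drive_tool(steps=[42, 0, 0, -15, 0, 42, 0, 0, -20, 0, 32, 0, 0, -15, 0, 28, 0, 0, 0, 0, 28, 0, 0, 0, 0])

```text
clock: 40.08
position: [0.5557, -0.0503, 0.2533]
tool_rot: [-1.572, 0.0, -1.186]
force: [0.6, -0.6, 0.2]
grip_width: 0.0283
```

>>> drive_tool(steps=[28, -3, 8, 0, 0, 28, -3, 8, 0, 0, 28, 0, 0, 0, 0, 28, 0, 0, 0, 0, 28, 0, 0, 0, 0])

```text
clock: 40.5
position: [0.5501, -0.0337, 0.2537]
tool_rot: [-1.57, 0.0, -1.185]
force: [-0.4, -0.5, -0.9]
grip_width: 0.028
```

>>> drive_tool(steps=[28, -3.5, 9, -0.8, 0, 28, -3.5, 9, -1, 0, 28, 0, 0, 0, 0, 28, 0, 0, 0, 0, 28, 0, 0, 0, 0])

```text
clock: 40.92
position: [0.543, -0.0162, 0.2516]
tool_rot: [-1.571, 0.0, -1.185]
force: [0.1, -0.3, 0.1]
grip_width: 0.0279
```

>>> drive_tool(steps=[28, -3.5, 9, -2, 0, 28, -3.5, 9, -2.5, 0, 28, 0, 0, 0, 0, 28, 0, 0, 0, 0, 28, 0, 0, 0, 0])

```text
clock: 41.33
position: [0.536, 0.0016, 0.2471]
tool_rot: [-1.571, 0.0, -1.186]
force: [0.3, -0.1, -0.2]
grip_width: 0.0279
```

>>> drive_tool(steps=[28, -3.4, 8.8, -3, 0, 28, -3.4, 8.8, -3.6, 0, 28, 0, 0, 0, 0, 28, 0, 0, 0, 0, 28, 0, 0, 0, 0])

```text
clock: 41.75
position: [0.5292, 0.0192, 0.2405]
tool_rot: [-1.571, -0.0, -1.186]
force: [0.5, -1.3, -0.8]
grip_width: 0.0281
```

No contact, so the lever isn't between the fingers. I'll look.

Run:
```python
from look import *
a=shot('side','m1',(210,170,410,320),4)
```

```text
(no output)
```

View pics/m1.png

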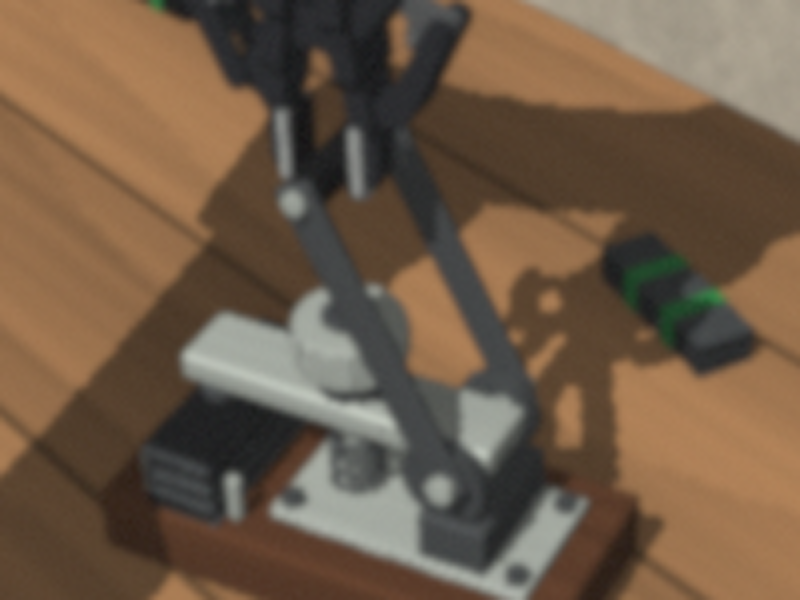

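Run:
```python
from h import *
D=cal['side'];f,M,t=cam(D);o=np.array([.531,.0165,0]);u=np.array([np.cos(1.937),np.sin(1.937),0]);y=np.array([-u[1],u[0],0])
def pt(ab,yy,off=(210,170)):
    uv=[off[0]+(ab[0]+.5)/4-.5,off[1]+(ab[1]+.5)/4-.5]; d=M@np.array([(uv[0]-D['cx'])/f,(uv[1]-D['cy'])/f,1])
    P=t+d*((yy-(t-o)@y)/(d@y)); return np.array([(P-o)@u,P[2]])
p,b=pt((439,489),.043),pt((293,200),.043)
print(p,b,np.degrees(np.arctan2(*(b-p)[::-1])),np.hypot(*(b-p)))
print('tcp x',(np.array([.5292,.0192,0])-o)@u)
print('nose top',pt((187,352),.02))
```

```text
[-0.07050209  0.10326588] [-0.00252635  0.24439912] 64.28256618871035 0.15665022183098223
tcp x 0.0031655044202024566
nose top [0.08149999 0.11438168]
```

11th picture: the bar is between the fingers at elevation ≈64°, with the rear finger just at it and almost no force. Keep pushing in small steps and read.

>>> drive_tool(steps=[28, -2, 5.4, -2, 0, 28, -2, 5.4, -2.5, 0, 28, 0, 0, 0, 0, 28, 0, 0, 0, 0, 28, 0, 0, 0, 0])

```text
clock: 42.22
position: [0.5252, 0.0303, 0.236]
tool_rot: [-1.571, 0.0, -1.186]
force: [0.9, -0.0, -0.3]
grip_width: 0.0282
```

>>> drive_tool(steps=[28, -2, 5.2, -2.6, 0, 28, -2, 5.2, -3, 0, 28, 0, 0, 0, 0, 28, 0, 0, 0, 0, 28, 0, 0, 0, 0])

```text
clock: 42.63
position: [0.5212, 0.0405, 0.2304]
tool_rot: [-1.571, -0.0, -1.186]
force: [0.5, -2.3, -2.1]
grip_width: 0.0278
```

>>> drive_tool(steps=[28, -2, 5, -3.3, 0, 28, -2, 5, -3.6, 0, 28, 0, 0, 0, 0, 28, 0, 0, 0, 0, 28, 0, 0, 0, 0])

```text
clock: 43.05
position: [0.5172, 0.0508, 0.2236]
tool_rot: [-1.571, 0.0, -1.185]
force: [-1.8, 0.1, 0.4]
grip_width: 0.028
```

>>> drive_tool(steps=[28, 0, 0, 25, 0, 20, 0, 0, 25, 0, 0, -0.7, 2, 0, 0, 0, -0.7, 2, 0, 0, 0, 0, 0, -10, 0])

```text
clock: 43.47
position: [0.5162, 0.0553, 0.264]
tool_rot: [-1.569, 0.001, -1.185]
force: [0.7, -0.1, 0.3]
grip_width: 0.0002
```

>>> drive_tool(steps=[0, 0, 0, -8, 0, 0, 0, 0, -4, 0, 0, 0, 0, -4, 0, 0, 0, 0, -3, 0, 0, 0, 0, 0, 0])

```text
clock: 43.88
position: [0.5155, 0.0544, 0.2437]
tool_rot: [-1.572, -0.0, -1.186]
force: [-0.5, 0.3, -0.1]
grip_width: -0.0
```

>>> drive_tool(steps=[0, -0.5, 1.2, -2, 0, 0, -0.5, 1.2, -2, 0, 0, 0, 0, -2, 0, 0, 0, 0, 0, 0, 0, 0, 0, 0, 0])

```text
clock: 44.3
position: [0.5152, 0.0575, 0.2398]
tool_rot: [-1.569, 0.001, -1.185]
force: [-8.3, 3.9, 29.4]
grip_width: -0.0003
```

>>> drive_tool(steps=[0, -0.8, 2, -2, 0, 0, -0.8, 2, -2, 0, 0, 0, 0, -2, 0, 0, 0, 0, 0, 0, 0, 0, 0, 0, 0])

```text
clock: 44.72
position: [0.5134, 0.0629, 0.2338]
tool_rot: [-1.569, 0.004, -1.184]
force: [-12.8, 11.9, 36.4]
grip_width: -0.0002
```

The top press reads real resistance (ft ≈15 N) from about 46°. Keep pressing to see the peak, following the bar outward.

>>> drive_tool(steps=[0, -0.9, 2.4, -2, 0, 0, -0.9, 2.4, -2, 0, 0, -0.3, 0.8, -2, 0, 0, 0, 0, 0, 0, 0, 0, 0, 0, 0])

```text
clock: 45.13
position: [0.5111, 0.0675, 0.2267]
tool_rot: [-1.57, 0.001, -1.184]
force: [1.0, 0.4, 0.2]
grip_width: -0.0
```

>>> drive_tool(steps=[0, -0.7, 1.8, -2, 0, 0, -0.7, 1.8, -2, 0, 0, -0.3, 0.8, -2, 0, 0, 0, 0, 0, 0, 0, 0, 0, 0, 0])

```text
clock: 45.55
position: [0.5096, 0.0716, 0.221]
tool_rot: [-1.57, 0.001, -1.185]
force: [-4.0, 4.2, 15.2]
grip_width: -0.0002
```

>>> drive_tool(steps=[0, -0.6, 1.5, -3, 0, 0, -0.6, 1.5, -3, 0, 0, -0.4, 1, -2, 0, 0, 0, 0, 0, 0, 0, 0, 0, 0, 0])

```text
clock: 45.97
position: [0.5077, 0.0749, 0.2124]
tool_rot: [-1.571, -0.0, -1.186]
force: [-0.6, -0.8, -0.5]
grip_width: 0.0004
```

>>> drive_tool(steps=[0, -0.6, 1.5, -3, 0, 0, -0.6, 1.5, -3, 0, 0, -0.4, 1, -2, 0, 0, 0, 0, 0, 0, 0, 0, 0, 0, 0])

```text
clock: 46.38
position: [0.5061, 0.0788, 0.2044]
tool_rot: [-1.571, -0.0, -1.186]
force: [-1.1, 0.5, -0.2]
grip_width: 0.0001
```

Stick-slip: the lever rests by friction wherever it is left. So the upright touch was valid (foot just on the stack), and the bite at 46° is within the proper range. Finish shutting to the stop.

>>> drive_tool(steps=[0, -0.4, 1, -3, 0, 0, -0.4, 1, -3, 0, 0, -0.2, 0.5, -2, 0, 0, 0, 0, 0, 0, 0, 0, 0, 0, 0])

```text
clock: 46.8
position: [0.5051, 0.0815, 0.1964]
tool_rot: [-1.571, -0.0, -1.186]
force: [0.1, -0.4, -0.1]
grip_width: -0.0002
```

>>> drive_tool(steps=[0, 0, 0.5, -2, 0, 0, 0, 0.5, -2, 0, 0, 0, 0, -2, 0, 0, 0, 0, -2, 0, 0, 0, 0, 0, 0])

```text
clock: 47.22
position: [0.5051, 0.0832, 0.1883]
tool_rot: [-1.571, 0.001, -1.185]
force: [-0.2, 1.7, 2.2]
grip_width: 0.0002
```

>>> drive_tool(steps=[0, 0, 0, -1, 0, 0, 0, 0, -1, 0, 0, 0, 0, -1, 0, 0, 0, 0, 0, 0, 0, 0, 0, 0, 0])

```text
clock: 47.63
position: [0.5052, 0.0824, 0.1854]
tool_rot: [-1.571, -0.0, -1.186]
force: [-0.6, 0.8, -0.0]
grip_width: -0.0001
```

>>> drive_tool(steps=[0, 0, 0, -1, 0, 0, 0, 0, -1, 0, 0, 0, 0, 0, 0, 0, 0, 0, 0, 0, 0, 0, 0, 0, 0])

```text
clock: 48.05
position: [0.5055, 0.0826, 0.1846]
tool_rot: [-1.57, 0.001, -1.186]
force: [-10.0, 3.2, 34.1]
grip_width: 0.0001
```

>>> drive_tool(steps=[0, 0, 0, -1, 0, 0, 0, 0, 0, 0, 0, 0, 0, 0, 0, 0, 0, 0, 0, 0, 0, 0, 0, 0, 0])

```text
clock: 48.47
position: [0.5056, 0.0827, 0.1843]
tool_rot: [-1.569, 0.002, -1.186]
force: [-14.9, 4.9, 51.8]
grip_width: 0.0
```

On the stop, shut. Withdraw and take the last look.

>>> drive_tool(steps=[0, 0, 0, 5, 0, 0, 0, 0, 20, 0, 0, 0, 0, 40, 0, 0, 0, 0, 40, 0, 0, 0, 0, 10, 0])

```text
clock: 48.88
position: [0.5067, 0.0816, 0.302]
tool_rot: [-1.566, -0.001, -1.187]
force: [-0.3, -0.5, 1.1]
grip_width: 0.0001
```

>>> drive_tool(steps=[0, -10, 25, 0, 0, 0, -10, 25, 0, 0, 0, -10, 25, 0, 0, 0, 0, 0, 0, 0, 0, 0, 0, 0, 0])

```text
clock: 49.3
position: [0.4747, 0.1587, 0.2973]
tool_rot: [-1.571, -0.0, -1.183]
force: [-0.6, -0.3, 0.6]
grip_width: 0.0001
```

Run:
```python
from look import *
shot('side','z1',(210,170,410,320),4)
```

```text
(no output)
```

View pics/z1.png

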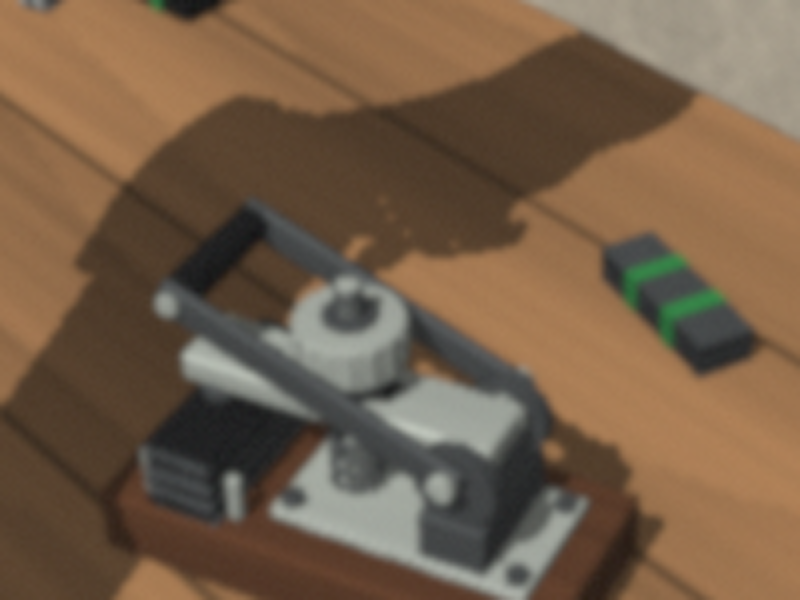

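Last picture (12th): lever shut, bar bolt at crop (168,302), foot down on the strips, bundle where it was, hand clear. Handing in.

```bash
python3 -c "
from workcell import workorder as w; print(w.job_done())"
```

```text
the job is handed in; nothing more can be done
None
```

The clamp is re-set and the lever is shut, with the hand clear. I handed the job in at about 49 s of the 72 s limit. The tension rests on one good check; my force readings don't confirm it.

**What I did:**
- Opened the lever fully.
- Found the stack top by touch, about 41.5 mm above the nest.
- Screwed the nut down about 3.1 rad (half a turn) with the lever fully open.
- Shut the lever, then swung it back to upright to check the bite.
- Shut it again to its stop.

**Checks that agreed:**
- **Bite point:** with the lever left upright, pressing the strap's nose found it already resting stiffly on the stack, within about 0.5 mm. The estimated gap at fully open was about 11 mm, which is what is wanted.
- **Final state:** the lever met a hard stop at the same height both times. The last picture shows it still shut after I let go, with the foot at the stack.
- **Bundle:** it looks unmoved. The hammer and cup were not in the last crop, but the arm never went near them.

**Checks that disagreed or were weak:**
- **Closing force:** the lever sticks and slips, so the readings were inconsistent. I read about 15 N along the lever at mid-swing, friction included, where 8–12 N is proper. The last stretch read 8–13 N on the first closing but almost nothing on the second.
- **Lever at upright:** I took no picture during the upright touch. I inferred from how it sticks that it had stayed there. If it had crept down, the bite would start later than upright.
- **High forces:** pressing the fingertips on the stack and on the lever's stop gave wrist forces up to 79 N, within the 120 N limit. I can't rule out that a fingertip press over 40 N is held against the run.

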